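Clamp the microscope's boom tube in its saddle

TASK

Clamp the steel boom tube in its saddle under the lamp bar: swing the blue hinged cap over the tube and push it past its catch until it clicks fully home, then swing the bolt with the black knob up into the slot of the cap until it stands fully upright. Let go and move clear of both, do not knock the lamp bar, and leave the slide box, dish and jar where they stand.

Things in the scene. Friction and masses are not known exactly. Their poses are not given: they have to be found in the camera images.
- stand: Fixed white boom stand. Origin on the bench below the clamp's middle; x across the tube, from the bolt side (robot's left) to the hinge side; y along the tube, away from the robot; place and yaw vary. Steel tube 32 mm diameter, axis 110 mm up, y -125 to +250. Saddle 34 mm wide (y -17 to 17), x -47 to +32. Foot 14 mm high, x -65 to 95, y -125 to 275; carrier to 195 mm high at y 140 to 260.
- lamp: Fixed white lamp bar on the stand, origin and axes as stand: bar x +30 to +74, y -115 to +155 mm, underside 293 mm, top 319 mm above the bench; 16 mm post at x +52, y +140. It overhangs the open cap: a vertical tool cannot reach the ear, one leaning 30 to 45 degrees back to the bolt side (-x) can.
- cap (a joint): Angle of the blue cap about cap_hinge, rad: 0 = fully home on the tube (end stop), grows as its ear swings up and over to +x; starts 1.4 to 1.7 (about upright), stop at 1.8. Stiff hinge: stays where left, 1 to 3 N at the ear moves it. Below about 0.1 rad a sprung ball resists with 5 to 10 N at the ear, then the cap snaps to 0 and is held.
- cap_hinge (a point): Fixed point on the cap's hinge axis (along stand y), mid width: stand x +26, y 0, height 110 mm.
- cap_ear (a point): Grip point on the blue ear, the cap's free end, 74 mm from cap_hinge, centred. The ear is 34 mm wide (grip its side faces, closing along stand y), 8 mm thick, ends 8 mm past this point; slot for the bolt 14 mm wide, open at the free end. Frame turns with the cap; cap home: stand axes, at stand x -48, y 0, height 110 mm.
- bolt (a joint): Angle of the swing bolt about bolt_pivot, rad: 0 = upright, fully in the slot (end stop), grows as it leans out to stand -x; starts 1.35 to 1.75 (about level), stop at 1.9. Stays where left; 1 to 3 N at the knob moves it. It enters the slot only when the cap is home; otherwise its nut meets the ear.
- bolt_pivot (a point): Fixed point on the bolt's pivot axis (along stand y): stand x -40, y 0, height 85 mm.
- bolt_knob (a point): Centre of the black round knob at the bolt's end, 55 mm from bolt_pivot. Knob 26 mm diameter, 26 mm long along the bolt; frame z points along the bolt, away from the pivot. Shank 10 mm diameter; brass nut 22 mm diameter, 34 to 41 mm from the pivot. Upright: stand x -40, y 0, height 140 mm.
- slide_box: Loose wooden slide box, 85 x 60 x 30 mm, origin under its centre. Leave alone.
- dish: Loose glass dish, 90 mm diameter, 16 mm high, origin under its centre. Leave alone.
- jar: Loose amber jar with red cap, 48 mm diameter, 65 mm high, origin under its centre. Leave alone.

How it is judged:
By the outcome, as a careful person would: the job done as asked, in the order asked, and still so for the second after the job is handed in, with the robot touching nothing.
It also fails if it takes over 61 s, if anything falls off the work surface, if the arm or the gripper's body presses on something with over 40 N, if the wrist force passes 120 N, or if a joint passes its speed limit or range.

ROBOT

A 6-joint arm with a two-finger parallel gripper is mounted at the origin on the work surface. World frame = base frame: x ahead of the robot, y to its left, z up, the work surface at z = 0. Lengths are in mm, angles in degrees, forces in N, time in s.
With the tool pointing down it reaches from about 350 to 850 mm from the base axis. Payload 8.1 kg.
Tool frame: the origin (TCP) lies between the finger pads; the fingertips stand 19 mm ahead of it and the grasp point (between the pads) is the TCP (nose_length is the distance from the TCP to the fingertips, in mm); y points along the fingers, x is the direction in which the jaws open and shut, and the axes are right-handed (so a half turn about y gives the same grasp; the last joint's range is limited). The gripper opens to 85 mm and grips with 20 to 120 N. Pads are 22 mm wide; open, the fingers measure 114 mm over their backs; the gripper's body (76 mm by 85 mm) begins 54 mm behind the grasp point. The pads swing forward as they close: fully open they stand 13 mm farther back than shut.
Start: joints at [-74.565, 7.471, 85.268, -0, 87.261, -4.893], TCP at [208.462, -562.627, 250.292] pointing down, gripper open.
Joint ranges: [-169.43, 169.43], [-51.17, 129.36], [1.28, 143.12], [-76.62, 256.62], [0, 156.53], [-152.29, 152.29]. Speed limits (degrees/s): [136.94, 136.94, 159.86, 180, 180, 180].

INTERFACE

Orientations are given as [roll, pitch, yaw] about the fixed x, y, z axes, in that order (R = Rz(yaw) Ry(pitch) Rx(roll)).
In Python, from bench import sense, snapshot, camera_info, hand_in, nose_length gives the robot as it stands.
- The arm moves only by the tool arm_command, never from a script. Its argument "commands" is a list of rows, each a list of 3 entries, a list of its own where there are three numbers: the opening in per cent of the stroke, from 0 (shut) to 100 (fully open), then the shift along the world's x, y, z in units of 30 mm (1.0 is 30 mm), then the turn, a rotation vector about the world's x, y, z in degrees. A call has 1 to 5 rows; each row shifts and turns the pose as measured when the row begins; what a row does not reach is not made up. A row lasts 1/12 s, in which the tool goes at most 41.7 mm and 7.16 degrees, less where a joint would pass 70% of its speed; a pose out of reach is approached as far as the arm can. A call is refused whole if a number of a shift passes 1 or a number of a turn 7.16, either way. A call with a gripper value outside its range is refused whole. The fingers move at their own pace and stop on an object; "force" is the grip in N (left out, the last holds). Time passes only in rows, so rows that do not move let the fingers close. It gives the time, the measured TCP pose, the force and the opening at its end, in the units of the state.
- sense(): the state, without advancing time (a new reading comes with each control period).
- snapshot(name): name is "scene" or "top"; returns the picture (420x560x3 uint8, blue, green, red); there is no depth.
- camera_info(name): a dict with "fx", "fy", "cx", "cy" (pixels), "rvec" (rotation vector, rad) and "tvec" (3), from world to camera coordinates, as OpenCV has them. Camera axes: x right, y down, z forward; pixel columns grow to the right and rows downward; lengths in mm; the calibration is good to about 2 mm. A picture is of the moment at which its call begins. camera_info takes no time and is no camera call.
- hand_in(): hands the job in, once; it reports no verdict.
The state is a dict: "time": time; "joint_pos": joint angles; "qd": joint speeds; "joint_efforts": joint torques, N m; "tool_pos": TCP position; "tcp_rot": TCP orientation; "ft_force": force on the tool from outside, world axes, zero at the start; "wrist_torque": the same for the moment, N m; "finger_gap": finger opening in mm.
Only numpy, scipy, OpenCV 4.12 (cv2) and the standard library are available. Lean on these libraries where they do the work, as an engineer would, in place of code of your own. Each camera call takes 0.05 s, during which the arm holds its last target. There are 200 camera calls.

## Working session

There is one attempt and no reset: what is moved stays moved. The work goes in short steps, Python scripts to look and compute and a tool call to move; the robot and the scene stay as the last step left them, time stands still between calls to the robot, and variables do not carry over. Pictures are saved under pics/ and viewed, about 8 in all and at most 12, crops included, and the job is handed in when it is done.

Besides the shell and the picture viewer there is one more tool, called after "Emit:" by a JSON object that holds its "name" and its "arguments", one argument or row to a line. arm_command: Moves the arm, as the interface text tells. Its arguments: {"type":"object","properties":{"commands":{"type":"array"},"force":{"type":"number"}},"required":["commands"]}

```bash
mkdir -p pics; python3 - <<'E'
from bench import *
import cv2
for n in("scene","top"):
    cv2.imwrite(f"pics/{n}0.png",snapshot(n)); c=camera_info(n); print(n,c)
print(sense(), nose_length if not callable(nose_length) else nose_length())
E
```

```text
scene {'fx': 392.6782630474252, 'fy': 392.6782630474252, 'cx': 280.9788153071922, 'cy': 207.69443061304133, 'rvec': array([ 1.83588999,  1.67323958, -0.66049224]), 'tvec': array([ -85.13568694, -344.32744234, 1246.99385422])}
top {'fx': 413.6642453341277, 'fy': 413.6642453341277, 'cx': 281.1048820265348, 'cy': 217.84417218836933, 'rvec': array([ 2.10918412, -2.14851082,  0.17808949]), 'tvec': array([ 29.70606598, 585.12043687, 697.08865889])}
{'time': 0.1, 'joint_pos': array([-7.45655162e+01,  7.51153625e+00,  8.53251373e+01,  1.48780952e-03,
        8.72604724e+01, -4.89350214e+00]), 'qd': array([-0.08844958, -0.00111397, -0.17801086, -0.06249383,  0.01494669,
       -0.01443606]), 'joint_efforts': array([ 1.50933389e-03, -5.70952463e+01, -5.01942551e+01, -1.20772775e-04,
        8.18010187e-03,  3.76033847e-05]), 'tool_pos': array([ 208.33546278, -562.16664161,  249.32131687]), 'tcp_rot': array([-89.99023249,   0.09666513, -69.67207817]), 'ft_force': array([0.07496882, 0.11831476, 0.41114385]), 'wrist_torque': array([-0.02807958, -0.02122159,  0.01766315]), 'finger_gap': 85.32295641554371} 19.0
```

View pics/scene0.png

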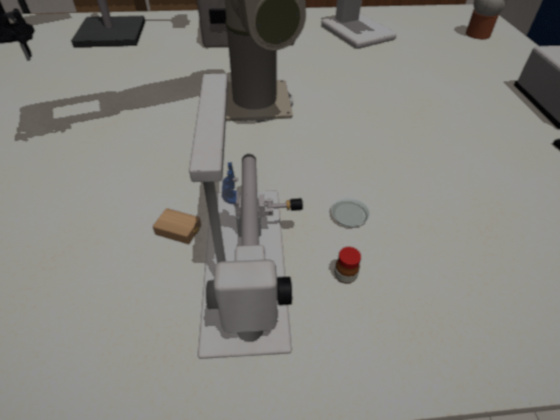

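View pics/top0.png

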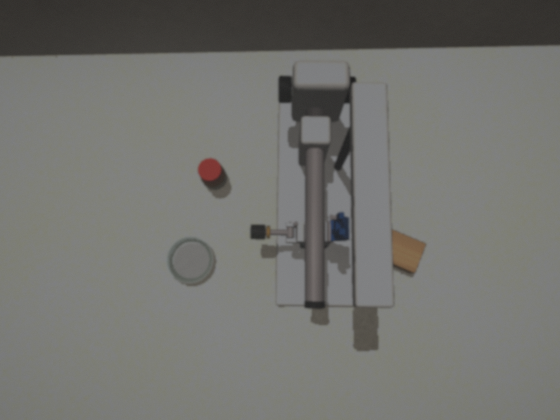

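The scene view shows the upright blue cap near (231,185), the level bolt with its black knob at (296,204), and the lamp bar at (210,125). In the top view the knob is at (258,232), the cap at (340,228) and the lamp bar spans (352–393, 83–306). I'll zoom in on both to get accurate positions.

```bash
python3 - <<'E'
import cv2,numpy as np
t=cv2.imread("pics/top0.png");s=cv2.imread("pics/scene0.png")
a=cv2.resize(t[55:315,240:440],None,fx=2.3,fy=2.3,interpolation=cv2.INTER_CUBIC)
b=cv2.resize(s[145:245,200:310],None,fx=3.6,fy=3.6,interpolation=cv2.INTER_CUBIC)
o=np.zeros((600,880,3),np.uint8);o[:a.shape[0],:a.shape[1]]=a;o[:b.shape[0],470:470+b.shape[1]]=b[:,:410]
o=o[:, :800]if 0 else o
o=cv2.convertScaleAbs(o,alpha=1.4)
cv2.imwrite("pics/z0.png",cv2.resize(o,(800,545)))
# thresholds: blobs
for n,im in(("top",t),("scene",s)):
    h=cv2.cvtColor(im,cv2.COLOR_BGR2HSV)
    for nm,m in(("blue",cv2.inRange(h,(100,90,20),(130,255,255))),("dark",cv2.inRange(h,(0,0,0),(180,255,40))),("red",cv2.inRange(h,(0,150,60),(8,255,255))|cv2.inRange(h,(172,150,60),(180,255,255)))):
        k,l,st,c=cv2.connectedComponentsWithStats(m)
        for i in range(1,k):
            if st[i,4]>25 and 190<c[i,0]<400 and 60<c[i,1]<330: print(n,nm,st[i],c[i].round(1))
g=cv2.cvtColor(t,cv2.COLOR_BGR2GRAY)
for r in (110,150,200,250,290): print(r,g[r,268:400].tolist())
for c in (365,375): print(c,g[76:92,c].tolist(),g[296:314,c].tolist())
for c in (285,300,340): print(c,g[296:314,c].tolist())
E
```

```text
top blue [339 213   7  12  35] [342.1 217.7]
top blue [331 221  16  16 127] [338.9 228. ]
top dark [281  78   9   9  47] [286.   80.6]
top dark [280  88  11  13 109] [285.1  94.7]
top dark [336 134  13  34 159] [343.2 152. ]
top red [201 161  18  18 162] [208.8 168.4]
scene blue [228 191   8  12  44] [232.4 197.6]
scene dark [266  51   9  40 164] [271.8  65.4]
scene dark [291 199  11  11 104] [295.8 204.3]
scene dark [278 278  13  26 330] [283.9 290.6]
scene red [339 247  21  22 349] [349.5 257.6]
110 [129, 128, 128, 127, 128, 128, 127, 128, 127, 125, 120, 119, 123, 126, 129, 128, 128, 128, 128, 129, 128, 124, 114, 93, 67, 56, 54, 53, 51, 52, 53, 54, 54, 53, 53, 52, 53, 50, 51, 52, 55, 55, 56, 57, 59, 61, 60, 61, 62, 60, 60, 59, 56, 54, 53, 51, 51, 50, 50, 51, 52, 50, 50, 51, 52, 49, 52, 51, 51, 50, 50, 51, 61, 81, 106, 121, 128, 128, 129, 127, 120, 103, 77, 72, 90, 111, 121, 125, 127, 128, 128, 128, 128, 128, 128, 128, 128, 129, 128, 128, 129, 127, 128, 128, 128, 128, 128, 127, 128, 128, 128, 127, 128, 128, 128, 128, 128, 124, 115, 108, 109, 121, 127, 127, 127, 127, 128, 128, 127, 1
[... 2428 characters left out ...]
9, 129, 128, 128, 129, 129, 127, 124, 118, 114, 117, 125, 127, 127, 128, 128]
365 [126, 125, 127, 126, 127, 126, 124, 125, 126, 126, 127, 128, 128, 128, 128, 128] [128, 128, 128, 128, 129, 128, 128, 128, 125, 115, 100, 87, 83, 84, 84, 83, 84, 83]
375 [126, 127, 127, 127, 125, 126, 124, 124, 127, 127, 127, 129, 127, 128, 127, 128] [129, 130, 128, 129, 129, 128, 129, 127, 125, 117, 102, 89, 82, 81, 81, 82, 82, 82]
285 [130, 128, 128, 128, 128, 130, 129, 124, 112, 104, 111, 121, 127, 128, 129, 129, 128, 129]
300 [130, 129, 128, 128, 128, 130, 129, 125, 115, 106, 114, 123, 126, 129, 129, 129, 128, 128]
340 [128, 128, 128, 128, 128, 128, 128, 127, 119, 108, 102, 113, 124, 127, 127, 128, 127, 127]
```

View pics/z0.png

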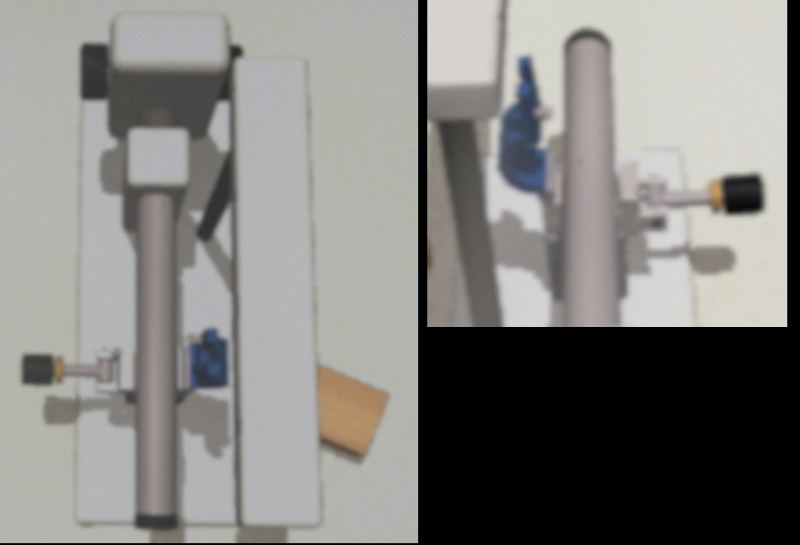

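```bash
cat > h.py <<'E'
import numpy as np,cv2
from bench import *
from scipy.optimize import least_squares
C={n:camera_info(n) for n in("scene","top")}
def ray(n,u,v):
    c=C[n];R=cv2.Rodrigues(np.array(c["rvec"]))[0];o=-R.T@c["tvec"]
    d=R.T@[(u-c["cx"])/c["fx"],(v-c["cy"])/c["fy"],1];return o,d/np.linalg.norm(d)
def onz(n,u,v,z): o,d=ray(n,u,v);return o+d*(z-o[2])/d[2]
def tri(a,b):
    (o,d),(p,e)=ray("top",*a),ray("scene",*b)
    s=np.linalg.lstsq(np.c_[d,-e],p-o,rcond=None)[0];x,y=o+s[0]*d,p+s[1]*e
    return (x+y)/2,np.linalg.norm(x-y)
def proj(n,P):
    c=C[n];return cv2.projectPoints(np.array(P,float).reshape(-1,3),c["rvec"],c["tvec"],np.array([[c["fx"],0,c["cx"]],[0,c["fy"],c["cy"]],[0,0,1]]),None)[0][:,0]
E
python3 - <<'E'
from h import *
print("cams",ray("top",0,0)[0],ray("scene",0,0)[0])
L=[(350.9,110),(352.2,200),(353.3,290)];Rr=[(387.4,110),(390,200),(393,290)];F=[(365,306),(375,306)]
T=[(313.9,170),(313.8,200),(313.3,250),(313.4,290)];fl=[(277.8,150),(276.8,200),(275.7,290)];ff=[(285,305),(300,305),(340,306)]
def pts(l,z):return np.array([onz("top",*p,z)[:2] for p in l])
S=[(pts(L,319),0,30),(pts(Rr,319),0,74),(pts(F,319),1,-115),(pts(fl,14),0,-65),(pts(ff,14),1,-125)]
def res(q):
    c,s=np.cos(q[2]),np.sin(q[2]);o=[]
    for P,k,v in S:
        d=P-q[:2];l=d@np.array([[c,-s],[s,c]]);o+=list(l[:,k]-v)
    return o
r=least_squares(res,[700,-400,-1.57],loss="soft_l1",x_scale=[100,100,.1]);q=r.x
print(q[:2],np.degrees(q[2]),np.round(res(q),1))
c,s=np.cos(q[2]),np.sin(q[2]);R=np.array([[c,-s,0],[s,c,0],[0,0,1]])
loc=lambda p:R.T@(np.array(p)-[q[0],q[1],0])
print("tube",[loc(onz("top",*p,126)).round(1) for p in T])
k,e=tri((257.8,231.7),(296,204.3));print("knob",k,e,loc(k).round(1))
k,e=tri((339,229),(230.5,165));print("ear?",k,e,loc(k).round(1))
np.save("q.npy",q)
for nm,p in dict(hinge=(26,0,110),pivot=(-40,0,85),earup=(26,0,184)).items():
    w=R@p+[q[0],q[1],0];print(nm,w,[proj(n,w)[0].round(1) for n in C])
E
```

```text
cams [457.36169114  16.06736266 787.23763737] [1115.65651665  -33.79094153  659.52396039]
[553.86192875 -34.83031825] -91.95800792458469 [-0.4 -0.3 -0.4 -0.6 -0.7 -0.3  0.6  0.8  1.2  1.1  2.1 -0.6 -0.1 -0.7]
tube [array([ -1.1,  97.9, 126. ]), array([ -1.1,  47.1, 126. ]), array([ -1.7, -34.7, 126. ]), array([ -1.3, -97.7, 126. ])]
knob [556.50205179  59.86758087  83.67010467] 1.3230930881997203 [-94.7  -0.6  83.7]
ear? [543.74759642 -65.77731583 186.30067111] 0.8501002951778932 [ 31.3  -9.1 186.3]
hinge [552.97358586 -60.8151378  110.        ] [array([235.8, 197.4]), array([329.5, 230.2])]
pivot [555.2286101    5.14632721  85.        ] [array([269.1, 205. ]), array([289.3, 231.7])]
earup [552.97358586 -60.8151378  184.        ] [array([233.1, 169. ]), array([334.9, 223.1])]
```

Emit:
{"name": "arm_command", "arguments": {
  "commands": [
    [70,[0.5,0.6,1.0],[0,0,6.7]],
    [70,[0.5,0.6,1.0],[0,0,6.7]],
    [70,[0.5,0.6,1.0],[0,0,6.7]],
    [70,[0.5,0.6,1.0],[0,0,6.7]],
    [70,[0.5,0.6,1.0],[0,0,6.7]]
  ],
  "force": 20
}}

```text
time: 0.52
tool_pos: [279.5, -466.0, 389.6]
tcp_rot: [-89.7, 1.5, -35.4]
ft_force: [0.5, -0.0, -0.5]
finger_gap: 59.6
```

Emit:
{"name": "arm_command", "arguments": {
  "commands": [
    [70,[0.55,1.0,0.2],[0,0,6.7]],
    [70,[0.55,1.0,0.1],[0,0,6.7]],
    [70,[0.55,1.0,0],[0,0,6.7]],
    [70,[0.55,1.0,0],[0,0,6.7]],
    [70,[0.55,1.0,0],[0,0,6.7]]
  ]
}}

```text
time: 0.93
tool_pos: [364.8, -312.3, 407.2]
tcp_rot: [-90.1, 0.9, -0.4]
ft_force: [1.0, -0.2, -0.2]
finger_gap: 59.6
```

Emit:
{"name": "arm_command", "arguments": {
  "commands": [
    [70,[0.55,1.0,0],[0,0,0]],
    [70,[0.55,1.0,0],[0,0,0]],
    [70,[0.55,1.0,0],[0,0,0]],
    [70,[0.55,1.0,0],[0,0,0]],
    [70,[0.55,1.0,0],[0,0,0]]
  ]
}}

```text
time: 1.35
tool_pos: [449.1, -153.7, 406.0]
tcp_rot: [-90.1, 1.0, 0.1]
ft_force: [0.8, -0.9, 0.5]
finger_gap: 59.6
```

Emit:
{"name": "arm_command", "arguments": {
  "commands": [
    [70,[0.6,1.0,0],[-6.7,0,0]],
    [70,[0.6,1.0,0],[-6.7,0,0]],
    [70,[0.6,1.0,0],[-6.7,0,0]],
    [70,[0.6,1.0,0],[-6.7,0,0]],
    [70,[0.6,1.0,0],[-6.7,0,0]]
  ]
}}

```text
time: 1.77
tool_pos: [538.3, -6.1, 409.0]
tcp_rot: [-123.3, -0.0, -0.8]
ft_force: [1.0, -2.0, -0.9]
finger_gap: 59.6
```

Emit:
{"name": "arm_command", "arguments": {
  "commands": [
    [70,[0.1,0.2,-0.9],[-6.7,0,-1.2]],
    [70,[0.1,0,-1],[0,0,0]],
    [70,[0.1,0,-1],[0,0,0]],
    [70,[0.1,0,-1],[0,0,0]],
    [70,[0.1,0,-1],[0,0,0]]
  ]
}}

```text
time: 2.18
tool_pos: [557.2, 15.4, 258.3]
tcp_rot: [-130.7, -0.7, -0.7]
ft_force: [0.9, 0.0, -0.1]
finger_gap: 59.6
```

```bash
python3 - <<'E'
from h import *
t=snapshot("top");s=snapshot("scene");st=sense();print(st["tool_pos"],st["tcp_rot"])
a=cv2.resize(t[150:300,220:400],(720,600))[:,:430];b=cv2.resize(s[90:240,180:320],(560,600))
cv2.imwrite("pics/a1.png",cv2.convertScaleAbs(cv2.resize(np.hstack([a[:,:430],b])[:, :990],(800,485)),alpha=1.5))
E
```

```text
[554.36487307  14.11332799 253.40084143] [-1.30872080e+02 -3.83194329e-02 -7.61401055e-01]
```

View pics/a1.png

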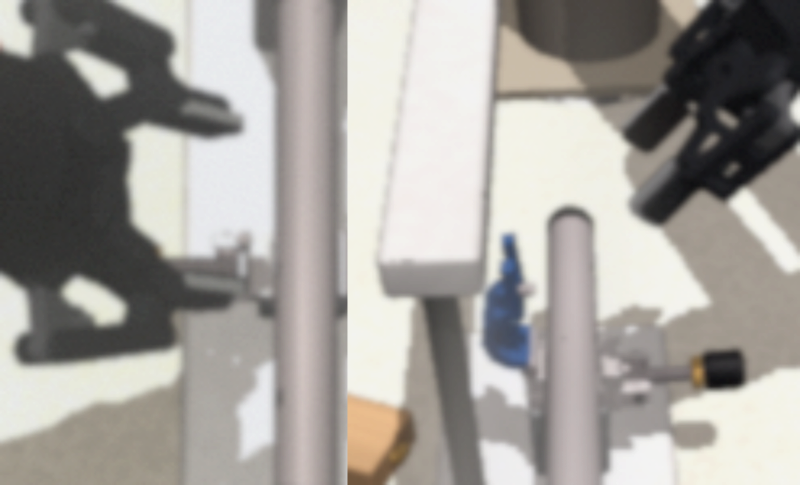

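The gripper (right panel, about (690,140)) is leaning back on the bolt side, clear of the lamp bar. The ear tip is at (508,240), and the ear still points upright between the lamp bar and the tube. Next I move in over the ear.

Emit:
{"name": "arm_command", "arguments": {
  "commands": [
    [70,[0,-0.7,-0.65],[0,0,-1.2]],
    [70,[0,-0.7,-0.65],[0,0,0]],
    [70,[0,-0.7,-0.65],[0,0,0]],
    [70,[0,-0.3,-0.3],[0,0,0]],
    [70,[0,0,0],[0,0,0]]
  ]
}}

```text
time: 2.7
tool_pos: [556.4, -60.0, 192.0]
tcp_rot: [-130.9, -0.4, -1.9]
ft_force: [-0.3, -1.0, -0.6]
finger_gap: 59.7
```

Emit:
{"name": "arm_command", "arguments": {
  "commands": [
    [70,[-0.1,-0.2,-0.3],[0,0,0]],
    [30,[0,0,0],[0,0,0]],
    [30,[0,0,0],[0,0,0]],
    [30,[0,0,0],[0,0,0]],
    [30,[0,0,0],[0,0,0]]
  ],
  "force": 20
}}

```text
time: 3.12
tool_pos: [552.6, -65.0, 188.1]
tcp_rot: [-130.9, -0.4, -2.2]
ft_force: [5.4, -3.4, -9.5]
finger_gap: 33.8
```

```bash
python3 - <<'E'
from h import *
t=snapshot("top");s=snapshot("scene");st=sense();print(st["tool_pos"],st["tcp_rot"],st["finger_gap"],st["ft_force"],st["wrist_torque"])
a=cv2.resize(t[150:300,260:400],(560,600));b=cv2.resize(s[120:240,200:290],(450,600))
cv2.imwrite("pics/a2.png",cv2.convertScaleAbs(cv2.resize(np.hstack([a,b]),(800,475)),alpha=1.7,beta=10))
E
```

```text
[552.73255144 -64.97826556 188.09368526] [-130.89744606   -0.42751416   -2.18058209] 33.44712552548188 [-2.68680174 -0.427822   -3.92899134] [ 0.53448899  0.43308524 -0.20714303]
```

View pics/a2.png

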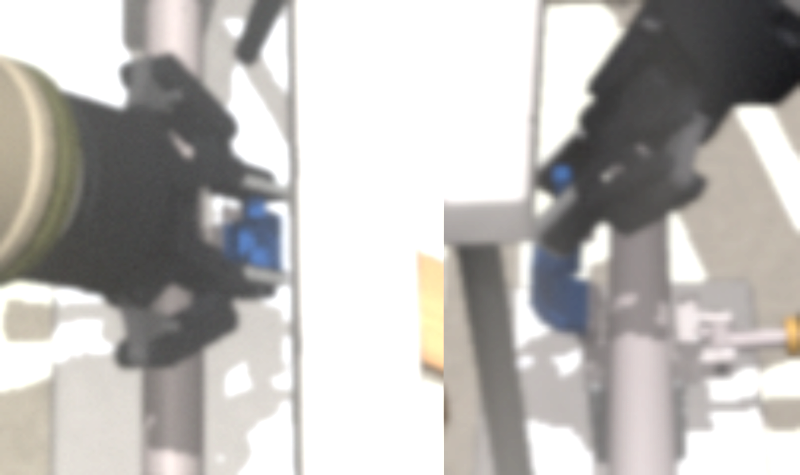

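The pads hold the ear by its side faces: blue shows between the fingers at (255,235), and the gap of 33.4 mm matches the 34 mm ear. I'll swing it along the arc.

Emit:
{"name": "arm_command", "arguments": {
  "commands": [
    [30,[0,0.6,0.0],[0,0,0]],
    [30,[0,0.5,-0.14],[0,0,0]],
    [30,[0,0.46,-0.24],[0,0,0]],
    [30,[0,0.41,-0.32],[0,0,0]],
    [30,[0,0,0],[0,0,0]]
  ]
}}

```text
time: 3.63
tool_pos: [554.5, -4.6, 170.0]
tcp_rot: [-131.1, -0.7, -2.2]
ft_force: [0.7, -8.7, -11.3]
finger_gap: 33.1
```

Emit:
{"name": "arm_command", "arguments": {
  "commands": [
    [30,[0,0.33,-0.5],[0,0,0]],
    [30,[0,0.22,-0.47],[0,0,0]],
    [30,[0,0.1,-0.37],[0,0,0]],
    [30,[0,0.03,-0.3],[0,0,0]],
    [30,[0,0,0],[0,0,0]]
  ]
}}

```text
time: 4.05
tool_pos: [555.5, 19.1, 126.5]
tcp_rot: [-131.3, -0.9, -2.2]
ft_force: [-1.2, -9.7, -3.6]
finger_gap: 33.0
```

Emit:
{"name": "arm_command", "arguments": {
  "commands": [
    [30,[0,0.02,-0.25],[0,0,0]],
    [30,[0,0,-0.25],[0,0,0]],
    [30,[0,0,-0.2],[0,0,0]],
    [30,[0,0,-0.1],[0,0,0]],
    [30,[0,0,0],[0,0,0]]
  ],
  "force": 45
}}

```text
time: 4.47
tool_pos: [555.6, 21.4, 108.5]
tcp_rot: [-131.3, -1.0, -2.3]
ft_force: [-2.0, -1.8, -3.4]
finger_gap: 32.6
```

Emit:
{"name": "arm_command", "arguments": {
  "commands": [
    [30,[0,0,-0.15],[0,0,0]],
    [30,[0,0,-0.2],[0,0,0]],
    [30,[0,0,-0.2],[0,0,0]]
  ]
}}

```text
time: 4.72
tool_pos: [555.9, 21.2, 101.4]
tcp_rot: [-131.7, -1.2, -2.6]
ft_force: [-24.9, 13.0, 46.7]
finger_gap: 32.2
```

```bash
python3 - <<'E'
from h import *
t=snapshot("top");s=snapshot("scene");st=sense();print(st["tool_pos"],st["tcp_rot"],st["finger_gap"],st["ft_force"],st["wrist_torque"])
a=cv2.resize(t[160:290,240:360],(554,600));b=cv2.resize(s[140:240,215:315],(600,600))
cv2.imwrite("pics/a3.png",cv2.convertScaleAbs(cv2.resize(np.hstack([a,b]),(800,416)),alpha=1.7,beta=10))
E
```

```text
[555.82960015  21.31784563 101.72660084] [-131.66713549   -1.18429995   -2.61817089] 32.3540424527339 [-20.91127607   7.23975536  30.6679188 ] [-2.25444794  3.01952142 -2.26187855]
```

View pics/a3.png

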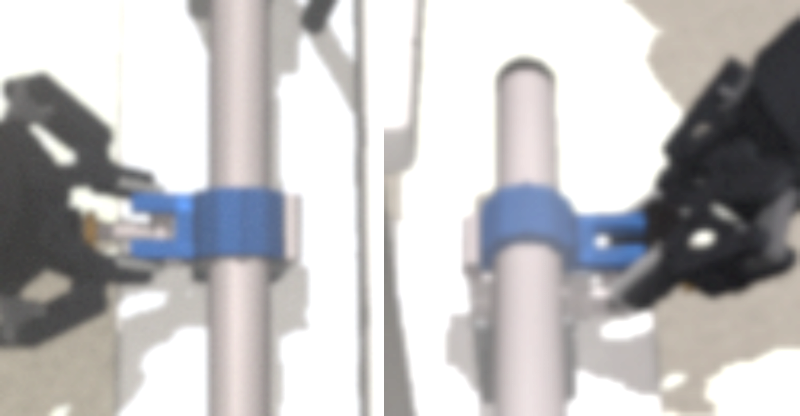

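The blue cap sits level on the tube with its slot open to the bolt, and reached a firm stop at about 47 N. I'll unload, release and back off.

Emit:
{"name": "arm_command", "arguments": {
  "commands": [
    [30,[0,0,0.2],[0,0,0]],
    [70,[0,0,0],[0,0,0]],
    [70,[0,0,0],[0,0,0]],
    [70,[0,0.6,0.7],[0,0,0.6]],
    [70,[0,0.8,0.9],[0,0,0]]
  ],
  "force": 20
}}

```text
time: 5.23
tool_pos: [555.2, 60.1, 154.9]
tcp_rot: [-131.8, -1.0, -2.2]
ft_force: [0.1, 0.6, -0.4]
finger_gap: 59.7
```

Emit:
{"name": "arm_command", "arguments": {
  "commands": [
    [70,[0,0.8,0.9],[0,0,0]],
    [70,[0,0.8,0.9],[0,0,0]],
    [70,[0,0.5,0.5],[0,0,0]],
    [70,[0,0,0],[0,0,0]]
  ]
}}

```text
time: 5.57
tool_pos: [557.8, 128.9, 232.1]
tcp_rot: [-131.4, -1.5, -2.0]
ft_force: [0.7, -0.1, 0.9]
finger_gap: 59.9
```

```bash
python3 - <<'E'
from h import *
t=snapshot("top");s=snapshot("scene");st=sense();print(st["tool_pos"],st["tcp_rot"],st["finger_gap"],st["ft_force"])
a=cv2.resize(t[160:290,220:360],(646,600));b=cv2.resize(s[140:240,215:315],(600,600))
cv2.imwrite("pics/a4.png",cv2.convertScaleAbs(cv2.resize(np.hstack([a,b]),(800,385)),alpha=1.7,beta=10))
E
```

```text
[556.90969622 126.45777149 228.9659242 ] [-131.55252933   -1.32393046   -2.09095917] 59.76954113469393 [-0.60554997 -0.67099191 -0.18706737]
```

View pics/a4.png

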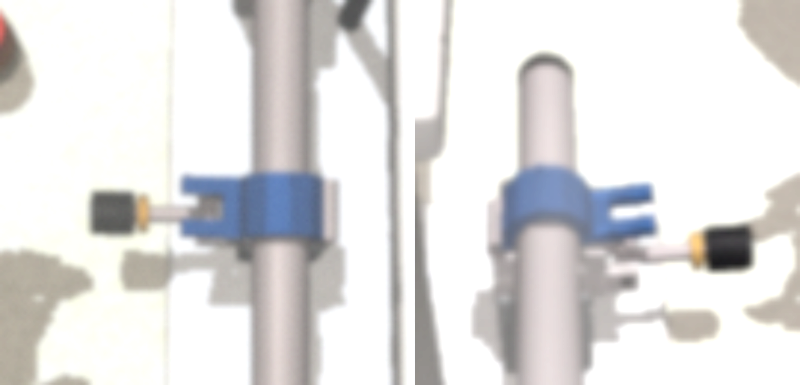

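```bash
python3 - <<'E'
from h import *
q=np.load("q.npy");c,s=np.cos(q[2]),np.sin(q[2]);R=np.array([[c,-s,0],[s,c,0],[0,0,1]])
W=lambda p:R@p+[q[0],q[1],0]
for a in(0,.1,.2):
  for y in(-17,17):
    p=[26-82*np.cos(a)-4*np.sin(a)*0,y,110+82*np.sin(a)+4]
    print(a,y,[proj(n,W(p))[0].round(1) for n in C])
k,e=tri((281.4,219.1),(277.4,199.2));print((R.T@(k-[q[0],q[1],0])).round(1),e,"y=17?")
k,e=tri((281.4,219.1),(276.8,188));print((R.T@(k-[q[0],q[1],0])).round(1),e)
E
```

```text
0 -17 [array([276.5, 188.7]), array([279.6, 239.4])]
0 17 [array([277.5, 200.6]), array([280. , 218.9])]
0.1 -17 [array([276.3, 185.8]), array([279.8, 238.8])]
0.1 17 [array([277.3, 197.6]), array([280.2, 218.1])]
0.2 -17 [array([275.7, 182.8]), array([280.5, 238.2])]
0.2 17 [array([276.7, 194.7]), array([280.9, 217.2])]
[-54.7  16.3 117.2] 2.24995904604288 y=17?
[-54.1  11.8 143.1] 1.3924750187120711
```

The projections put the ear at or near home. To be sure the catch has clicked, I'll press the top of the ear with closed fingertips.

Emit:
{"name": "arm_command", "arguments": {
  "commands": [
    [0,[0,-0.9,-0.66],[0,0,0]],
    [0,[0,-0.9,-0.66],[0,0,0]],
    [0,[0,-0.9,-0.66],[0,0,0]],
    [0,[0,-0.7,-0.5],[0,0,0]],
    [0,[0,0,0],[0,0,0]]
  ]
}}

```text
time: 6.08
tool_pos: [553.7, 16.8, 144.7]
tcp_rot: [-131.6, -1.0, -2.0]
ft_force: [-0.7, 0.4, -0.4]
finger_gap: 0.5
```

Emit:
{"name": "arm_command", "arguments": {
  "commands": [
    [0,[0.05,0,-0.15],[0,0,0]],
    [0,[0,0,-0.1],[0,0,0]],
    [0,[0,0,0],[0,0,0]]
  ]
}}

```text
time: 6.33
tool_pos: [554.6, 13.9, 134.6]
tcp_rot: [-131.6, -0.9, -2.2]
ft_force: [-0.8, 0.6, 1.2]
finger_gap: 0.2
```

Emit:
{"name": "arm_command", "arguments": {
  "commands": [
    [0,[0,0,-0.1],[0,0,0]],
    [0,[0,0,-0.1],[0,0,0]],
    [0,[0,0,0],[0,0,0]]
  ]
}}

```text
time: 6.58
tool_pos: [554.8, 14.9, 128.7]
tcp_rot: [-131.7, -0.9, -2.2]
ft_force: [-0.2, -0.7, 0.9]
finger_gap: -0.1
```

Emit:
{"name": "arm_command", "arguments": {
  "commands": [
    [0,[0,0,-0.1],[0,0,0]],
    [0,[0,0,-0.1],[0,0,0]],
    [0,[0,0,0],[0,0,0]]
  ]
}}

```text
time: 6.83
tool_pos: [555.6, 15.2, 127.4]
tcp_rot: [-131.9, -1.1, -2.2]
ft_force: [-5.8, -1.0, 2.7]
finger_gap: 0.0
```

Emit:
{"name": "arm_command", "arguments": {
  "commands": [
    [0,[0,0,-0.15],[0,0,0]],
    [0,[0,0,-0.2],[0,0,0]],
    [0,[0,0,-0.2],[0,0,0]]
  ]
}}

```text
time: 7.08
tool_pos: [556.4, 15.2, 124.8]
tcp_rot: [-132.6, -1.5, -2.6]
ft_force: [-25.0, 9.5, 47.7]
finger_gap: -0.1
```

The ear takes 48 N on top without giving way, well above the 5–10 N catch, so the cap is home. Next is the knob.

Emit:
{"name": "arm_command", "arguments": {
  "commands": [
    [0,[0,0.3,0.9],[0,0,0.6]],
    [0,[0,0.8,0.6],[0,0,0]],
    [60,[0,0.9,0],[0,0,0]],
    [60,[0,0.9,0],[0,0,0]],
    [60,[0,0.3,-0.3],[0,0,0]]
  ]
}}

```text
time: 7.5
tool_pos: [557.2, 114.8, 167.8]
tcp_rot: [-132.5, -1.9, -2.2]
ft_force: [0.1, 1.2, 0.8]
finger_gap: 35.9
```

Emit:
{"name": "arm_command", "arguments": {
  "commands": [
    [60,[0,-0.3,-0.6],[6,0,0]],
    [60,[0,-0.45,-0.6],[0,1.5,0]],
    [60,[0,-0.45,-0.6],[0,0,0]],
    [60,[0,-0.3,-0.4],[0,0,0]],
    [60,[0,0,0],[0,0,0]]
  ]
}}

```text
time: 7.92
tool_pos: [556.2, 74.5, 93.1]
tcp_rot: [-126.2, 0.1, -1.8]
ft_force: [-0.8, -0.1, -0.3]
finger_gap: 51.0
```

Centre on the knob and close.

Emit:
{"name": "arm_command", "arguments": {
  "commands": [
    [60,[0,-0.33,-0.15],[0,0,0]],
    [20,[0,0,0],[0,0,0]],
    [20,[0,0,0],[0,0,0]],
    [20,[0,0,0],[0,0,0]],
    [20,[0,0,0],[0,0,0]]
  ],
  "force": 20
}}

```text
time: 8.33
tool_pos: [556.8, 63.9, 88.3]
tcp_rot: [-126.2, 0.1, -1.8]
ft_force: [-0.7, -4.3, -5.3]
finger_gap: 25.3
```

```bash
python3 - <<'E'
from h import *
t=snapshot("top");s=snapshot("scene");st=sense();print(st["tool_pos"],st["tcp_rot"],st["finger_gap"],st["ft_force"])
a=cv2.resize(t[160:290,200:340],(646,600));b=cv2.resize(s[140:260,225:345],(600,600))
cv2.imwrite("pics/a5.png",cv2.convertScaleAbs(cv2.resize(np.hstack([a,b]),(800,385)),alpha=1.7,beta=10))
E
```

```text
[556.72167392  63.86451273  88.26446755] [-1.26240075e+02  1.04241323e-01 -1.77681638e+00] 25.10316314057447 [ 1.68790334 -3.43821734 -1.85641344]
```

View pics/a5.png

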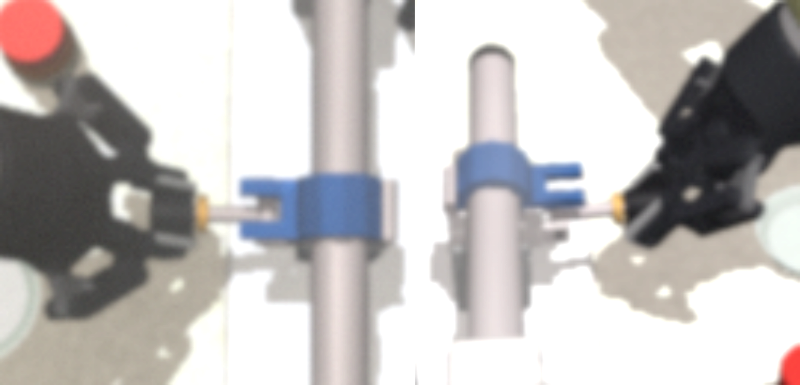

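The knob is held between the pads (gap 25 mm, left panel about (175,212)). The blue cap is still level, with its slot in line with the shank. Now I swing the bolt up.

Emit:
{"name": "arm_command", "arguments": {
  "commands": [
    [20,[0,-0.07,0.48],[0,0,0]],
    [20,[0,-0.18,0.43],[0,0,0]],
    [20,[0,-0.27,0.37],[0,0,0]],
    [20,[0,-0.36,0.3],[0,0,0]],
    [20,[0,0,0],[0,0,0]]
  ]
}}

```text
time: 8.85
tool_pos: [555.9, 38.2, 135.9]
tcp_rot: [-126.0, 0.2, -1.6]
ft_force: [2.5, -6.2, -7.8]
finger_gap: 25.0
```

Emit:
{"name": "arm_command", "arguments": {
  "commands": [
    [20,[0,-0.4,0.2],[0,0,0]],
    [20,[0,-0.36,0.08],[0,0,0]],
    [20,[0,-0.2,0.02],[0,0,0]],
    [20,[0,-0.1,0],[0,0,0]],
    [20,[0,0,0],[0,0,0]]
  ]
}}

```text
time: 9.27
tool_pos: [554.9, 5.2, 148.0]
tcp_rot: [-125.7, 0.2, -1.6]
ft_force: [1.5, 2.9, -7.8]
finger_gap: 25.2
```

Emit:
{"name": "arm_command", "arguments": {
  "commands": [
    [20,[0,-0.15,0],[0,0,0]],
    [20,[0,-0.15,-0.05],[0,0,0]],
    [20,[0,0,0],[0,0,0]]
  ]
}}

```text
time: 9.52
tool_pos: [554.6, -4.7, 148.0]
tcp_rot: [-125.8, 0.2, -1.7]
ft_force: [0.5, -0.1, -7.9]
finger_gap: 25.2
```

```bash
python3 - <<'E'
from h import *
t=snapshot("top");s=snapshot("scene");st=sense();print(st["tool_pos"],st["tcp_rot"],st["finger_gap"],st["ft_force"])
a=cv2.resize(t[180:270,240:350],(733,600));b=cv2.resize(s[120:240,215:315],(500,600))
cv2.imwrite("pics/a6.png",cv2.convertScaleAbs(cv2.resize(np.hstack([a,b]),(800,389)),alpha=1.9,beta=15))
E
```

```text
[554.68062107  -4.39242765 147.87430336] [-125.81268135    0.15957167   -1.64054261] 24.737946713289784 [-1.82911949 -0.34338253 -0.65125988]
```

View pics/a6.png

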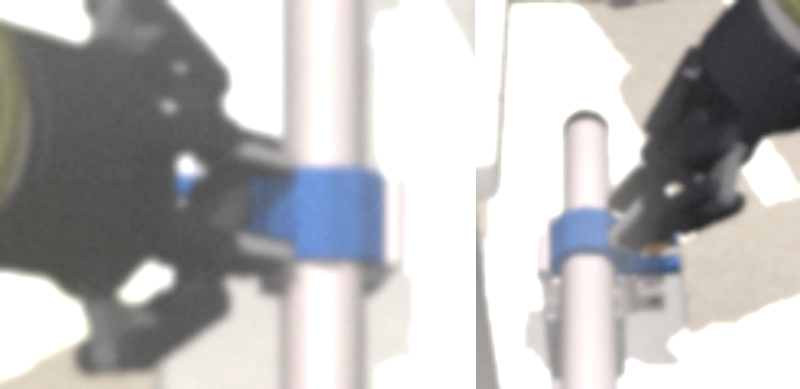

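The knob now looks close to upright but sits deep between the pads, so they slid along it. I'll release, back off and check the bolt angle.

Emit:
{"name": "arm_command", "arguments": {
  "commands": [
    [65,[0,0,0],[0,0,0]],
    [65,[0,0,0],[0,0,0]],
    [65,[0,0,0],[0,0,0]],
    [65,[0,0.6,0.8],[0,0,0]],
    [65,[0,0.7,0.9],[0,0,0]]
  ]
}}

```text
time: 10.03
tool_pos: [552.0, 30.8, 194.9]
tcp_rot: [-126.2, 0.6, -1.8]
ft_force: [1.3, 1.0, 0.8]
finger_gap: 55.7
```

Emit:
{"name": "arm_command", "arguments": {
  "commands": [
    [65,[0,0.8,0.9],[0,0,0]],
    [65,[0,0.8,0.9],[0,0,0]],
    [65,[0,0.8,0.5],[0,0,0]],
    [65,[0,0.5,0.0],[0,0,0]],
    [65,[0,0,0],[0,0,0]]
  ]
}}

```text
time: 10.45
tool_pos: [553.7, 124.4, 274.7]
tcp_rot: [-126.0, 0.1, -1.8]
ft_force: [-0.0, 0.5, -1.6]
finger_gap: 55.7
```

```bash
python3 - <<'E'
from h import *
t=snapshot("top");s=snapshot("scene");st=sense();print(st["tool_pos"],st["finger_gap"],st["ft_force"])
a=cv2.resize(t[180:270,240:350],(733,600));b=cv2.resize(s[140:230,215:315],(667,600))
o=cv2.resize(np.hstack([a,b]),(800,343));cv2.imwrite("pics/a7.png",cv2.convertScaleAbs(o,alpha=1.9,beta=15))
q=np.load("q.npy");c,sn=np.cos(q[2]),np.sin(q[2]);R=np.array([[c,-sn,0],[sn,c,0],[0,0,1]])
for b in(0,.1,.2,.3):
  P=[R@np.array([-40.7-r*np.sin(b),0,85+r*np.cos(b)])+[q[0],q[1],0] for r in(37.5,55,68)]
  print(b,proj("top",P).round(1).tolist(),proj("scene",P).round(1).tolist())
for n,im in(("top",t),("scene",s)):
  m=cv2.inRange(cv2.cvtColor(im,cv2.COLOR_BGR2HSV),(0,0,0),(180,255,45))
  k,l,w,ce=cv2.connectedComponentsWithStats(m)
  for i in range(1,k):
    if w[i,4]>20 and 240<ce[i,0]<320 and 160<ce[i,1]<260: print(n,w[i],ce[i].round(1))
E
```

```text
[553.65291653 122.17264357 274.13114131] 55.320828290952825 [ 0.34929196 -0.16882885  0.47204013]
0 [[289.2, 228.5], [289.3, 226.9], [289.4, 225.6]] [[269.3, 191.8], [269.2, 185.2], [269.2, 180.3]]
0.1 [[286.9, 228.5], [285.8, 226.9], [285.0, 225.6]] [[271.2, 191.8], [272.0, 185.3], [272.7, 180.3]]
0.2 [[284.6, 228.5], [282.4, 226.9], [280.7, 225.6]] [[273.1, 191.9], [274.8, 185.5], [276.2, 180.6]]
0.3 [[282.3, 228.5], [279.0, 227.0], [276.5, 225.7]] [[274.9, 192.2], [277.6, 185.9], [279.6, 181.1]]
scene [266 180   9  15 117] [270.3 187.2]
```

View pics/a7.png

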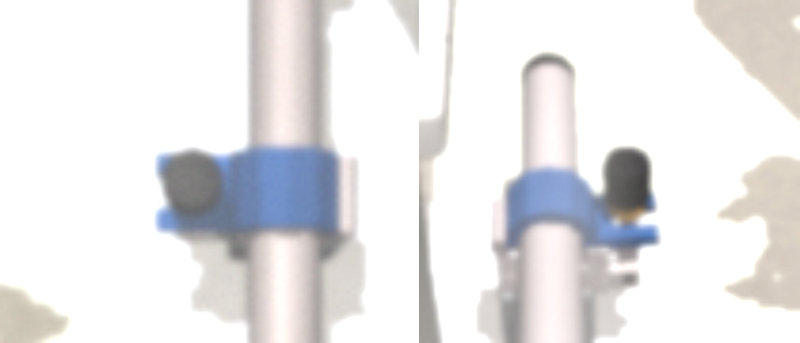

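Top view: the knob's top at (191,182) in the crop is image u≈290, against a predicted 289.4 for upright. In the scene view the knob stands straight above the nut and in the slot. I'll press lightly on the outer side of the knob with closed fingers to confirm the end stop.

Emit:
{"name": "arm_command", "arguments": {
  "commands": [
    [0,[0.1,-0.35,-0.9],[0,0,0]],
    [0,[0,-0.4,-0.9],[0,0,0]],
    [0,[0,-0.4,-0.9],[0,0,0]],
    [0,[0,-0.4,-0.9],[0,0,0]],
    [0,[0,0,0],[0,0,0]]
  ]
}}

```text
time: 10.97
tool_pos: [556.2, 69.9, 162.3]
tcp_rot: [-126.1, 0.0, -1.9]
ft_force: [-0.5, -0.2, -1.1]
finger_gap: 0.2
```

Emit:
{"name": "arm_command", "arguments": {
  "commands": [
    [0,[0,-0.5,-0.25],[0,0,0]],
    [0,[0,-0.3,-0.05],[0,0,0]],
    [0,[0,0,0],[0,0,0]]
  ]
}}

```text
time: 11.22
tool_pos: [554.4, 42.2, 152.4]
tcp_rot: [-126.2, 0.3, -2.0]
ft_force: [0.2, 0.6, 0.0]
finger_gap: -0.1
```

Emit:
{"name": "arm_command", "arguments": {
  "commands": [
    [0,[0,-0.15,0],[0,0,0]],
    [0,[0,-0.15,0],[0,0,0]],
    [0,[0,0,0],[0,0,0]]
  ]
}}

```text
time: 11.47
tool_pos: [555.1, 35.7, 154.4]
tcp_rot: [-125.9, 0.2, -2.0]
ft_force: [-0.4, 1.9, -0.6]
finger_gap: -0.2
```

Emit:
{"name": "arm_command", "arguments": {
  "commands": [
    [0,[0,-0.12,-0.03],[0,0,0]],
    [0,[0,-0.1,0],[0,0,0]],
    [0,[0,-0.05,0],[0,0,0]]
  ]
}}

```text
time: 11.72
tool_pos: [555.4, 35.4, 155.3]
tcp_rot: [-125.1, 0.0, -1.8]
ft_force: [-1.3, 2.3, -1.3]
finger_gap: 0.2
```

Emit:
{"name": "arm_command", "arguments": {
  "commands": [
    [0,[0,-0.3,-0.05],[0,0,0]],
    [0,[0,-0.3,0],[0,0,0]],
    [0,[0,-0.3,0],[0,0,0]]
  ]
}}

```text
time: 11.97
tool_pos: [555.9, 33.0, 156.0]
tcp_rot: [-122.7, -0.2, -1.2]
ft_force: [-14.0, 45.8, 3.3]
finger_gap: -0.1
```

The knob takes 46 N without moving, far above the 1–3 N that shifts the bolt, so it is on its end stop. Backing away to a clear position.

Emit:
{"name": "arm_command", "arguments": {
  "commands": [
    [0,[0,0.5,0],[0,0,0]],
    [0,[0,0.9,0.5],[0,0,0]],
    [0,[0,0.7,0.9],[0,0,0]],
    [0,[0,0.5,0.9],[0,0,0]],
    [0,[0,0.5,0.9],[0,0,0]]
  ]
}}

```text
time: 12.38
tool_pos: [552.9, 133.5, 255.1]
tcp_rot: [-122.4, -0.0, -1.0]
ft_force: [1.6, -0.1, -0.2]
finger_gap: -0.2
```

Emit:
{"name": "arm_command", "arguments": {
  "commands": [
    [0,[0,0.5,0.3],[0,0,0]],
    [0,[0,0,0],[0,0,0]],
    [0,[0,0,0],[0,0,0]],
    [0,[0,0,0],[0,0,0]]
  ]
}}

```text
time: 12.72
tool_pos: [556.6, 155.4, 277.9]
tcp_rot: [-121.8, -1.1, -0.7]
ft_force: [0.3, -0.3, -0.5]
finger_gap: 0.4
```

```bash
python3 - <<'E'
from h import *
t=snapshot("top");s=snapshot("scene");st=sense();print(st["tool_pos"],st["ft_force"])
a=cv2.resize(t[130:300,150:440],(800,469))[:, :];b=cv2.resize(s[120:290,140:380],(664,469))
o=cv2.resize(np.hstack([a,b]),(800,256));o=cv2.resize(np.vstack([cv2.resize(np.hstack([cv2.resize(t[180:270,240:350],(733,600)),cv2.resize(s[140:230,215:315],(667,600))]),(800,343)),o]),(800,599))
cv2.imwrite("pics/a8.png",cv2.convertScaleAbs(o,alpha=1.8,beta=10))
for n,im in(("top",t),("scene",s)):
  h=cv2.cvtColor(im,cv2.COLOR_BGR2HSV)
  for nm,m in(("dark",cv2.inRange(h,(0,0,0),(180,255,45))),("red",cv2.inRange(h,(0,150,60),(8,255,255))|cv2.inRange(h,(172,150,60),(180,255,255)))):
    k,l,w,ce=cv2.connectedComponentsWithStats(m)
    for i in range(1,k):
      if w[i,4]>20 and 195<ce[i,0]<370 and 150<ce[i,1]<265: print(n,nm,w[i],ce[i].round(1))
E
```

```text
[556.21803319 154.58160367 276.86079872] [ 0.9065572   0.60697126 -0.80855238]
top dark [336 136  13  32 143] [343.1 152.1]
top red [200 161  19  18 162] [207.3 168.8]
scene dark [266 180   9  15 113] [270.3 187.3]
scene red [339 248  21  21 353] [349.4 257.8]
```

View pics/a8.png

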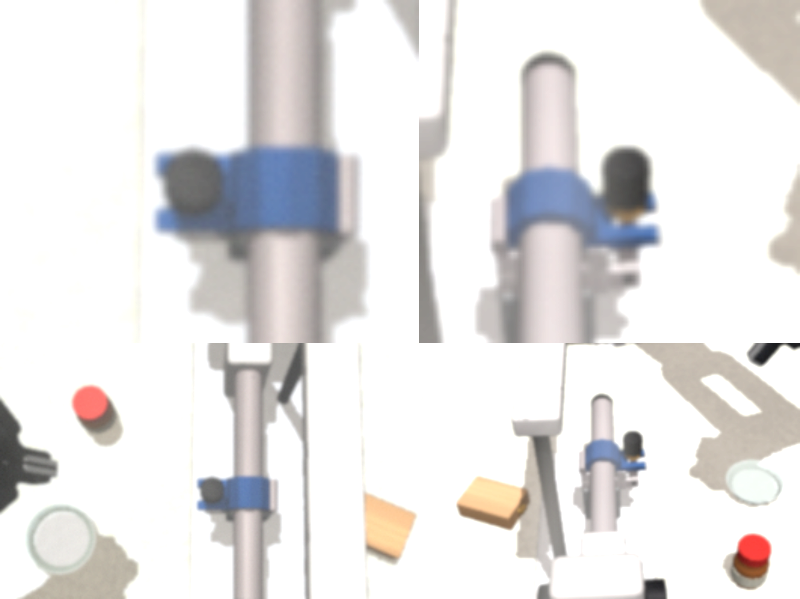

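The cap is home and the bolt is upright in its slot, unchanged after the press. The jar, dish and box are where they were, and the gripper is clear.

```bash
python3 -c "from bench import *;print(hand_in())"
```

```text
the job is handed in; nothing more can be done
None
```

The tube is clamped and the job is handed in at about 13 s: the cap is home on the tube and the bolt stands upright in its slot. I swung the cap over by its ear first, then swung the bolt up by its knob, and backed the gripper clear.

- **Cap:** it held at a firm stop under about 48 N on the ear, far above the 5–10 N catch. The ear corners in the pictures match the home position.
- **Bolt:** the pads slid about 10 mm along the knob at the end of the swing, so I backed off and pressed the knob's side with closed fingers. It held at about 46 N. The top view fits 0 rad; the scene view read about 0.04 rad, within measuring error, and was the same after the press.
- **Surroundings:** the last pictures show the jar, dish and box where they stood, and the gripper clear with no force on it. No contact with the lamp bar was seen.
- **Possible concern:** those two check presses and the cap closing (47 N) briefly passed 40 N at the fingertips. The 40 N limit is stated for the arm and the gripper's body, and the wrist readings stayed well below 120 N.

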